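# Stand the toppled air blower back in its dish

### The job

The air blower has fallen over on the bench. Pick it up, turn it upright and set it down gently on its foot inside its round parking dish, nozzle pointing straight up, so that it stands there by itself; do not knock or shift the other things on the bench.

Things in the scene. Friction and masses are not known exactly. Their poses are not given: they have to be found in the camera images.
- blower_bulb (a point): Centre of the bulb of the toppled air blower, a rigid black egg-shaped bulb with a thin red nozzle. The point is on the long axis, 37 mm from the foot, at the bulb's widest (51 mm across) and about at the balance point. Local z runs along the long axis from foot to nozzle: near level, nozzle raised some 5 to 10 degrees, at the start, straight up when it stands. Round about z.
- blower: The air blower, 127 mm long, about 0.11 kg; origin at the centre of its flat foot (33 mm disc), axes as above. Width: 47 mm at 15 mm from the foot, 51 at 37, 42 at 59, 10 at 83, where the nozzle starts; 4 at the tip (127). It can roll when pushed and, being curved both ways, can turn about the line between two fingers that pinch it, so its tilt in the grip is uncertain.
- dish_floor (a point): Centre of the floor of the parking dish: a round, shallow, open metal saucer with a black rubber mat, fixed to the bench. Local z is up. The floor (mat top) lies 6 mm above the bench and is flat for 46 mm round this point; the rim stands 13 mm above the bench, 114 mm across outside.
- wash_bottle: Bystander, wash bottle: clear squeeze bottle with red cap and bent white spout, 66 mm thick, 190 mm tall, standing; origin on its underside, 17 mm from the bottle's axis towards the spout. Leave it alone.
- slide_box: Bystander, slide box: closed blue flat box, 106 x 190 x 38 mm; origin on its underside, at its centre. Leave it alone.
- tissue_pack: Bystander, tissue booklet: pale blue flat booklet, 71 x 100 x 9 mm; origin on its underside, at its centre. Leave it alone.
- lens_fluid: Bystander, dropper bottle: small clear bottle with white cap, 29 mm thick, 59 mm tall, standing; origin on its underside, at its centre. Leave it alone.
- objective_case: Bystander, objective case: black and white screw case, 38 mm thick, 46 mm tall, standing; origin on its underside, at its centre. Leave it alone.
- petri: Bystander, petri dish: clear flat round dish, 62 mm wide, 15 mm tall; origin on its underside, at its centre. Leave it alone.
- dish: The parking dish; origin at the centre of its underside, on the bench.

How it is judged:
By the outcome, as a careful person would: the job done as asked, in the order asked, and still so for the second after the job is handed in, with the robot touching nothing.
It also fails if it takes over 56 s, if anything falls off the work surface, if the arm or the gripper's body presses on something with over 40 N, if the wrist force passes 120 N, or if a joint passes its speed limit or range.

### The arm

A 7-joint arm with a two-finger parallel gripper is mounted at the origin on the work surface; the furniture and walls round the work are solid. World frame = base frame: x ahead of the robot, y to its left, z up, the work surface at z = 0. Lengths are in m, angles in rad, forces in N, time in s.
With the tool pointing down it reaches from about 0.4 to 0.85 m from the base axis. Payload 4.5 kg.
Tool frame: the origin (TCP) lies midway between the tips of the shut fingers; the grasp point (between the pads) lies r.pinch_z behind it (r.pinch_z is the distance from the TCP to the grasp point, in m); z points along the fingers, y is the line along which they close (so a half turn about z gives the same grasp; the last joint's range is limited). The gripper opens to 85 mm and grips with 20 to 120 N. Pads are 22 mm wide; open, the fingers measure 114 mm over their backs; the gripper's body (76 mm by 85 mm) begins 54 mm behind the grasp point. The pads swing forward as they close: fully open they stand 13 mm farther back than shut.
Start: joints at [1.146, 0.689, -0.195, 1.565, 0.157, 0.902, -0.215], TCP at [0.277, -0.56, 0.231] pointing down, gripper open.
Joint ranges: [-3.01, 3.01], [-0.46, 2.08], [-1.47, 1.51], [0.13, 2.56], [-1, 4.14], [0.04, 2.09], [-2.66, 2.66]. Speed limits (rad/s): [2.57, 2.57, 3.14, 3.14, 3.14, 3.14, 3.14].

### API

Orientations are given as a unit quaternion [x, y, z, w].
In Python, from plant import r gives the robot as it stands. The module is installed in compiled form; this text tells all that it offers.
- The arm moves only by the shell command python3 -m handwheel 'ROWS' [OPENING] [FORCE]. ROWS is JSON, a list of rows, each a list of 2 entries, a list of its own where there are three numbers: the shift along the tool's x, y, z in mm, then the turn about the tool's z in degrees. A call has 1 to 20 rows; each row shifts and turns the commanded pose from where the row before left it, along the tool's axes as they then stand; what a row does not reach is not made up. A row lasts 1/8 s, in which the tool goes at most 62.5 mm and 10.7 degrees, less where a joint would pass 70% of its speed; a pose out of reach is approached as far as the arm can. A call is refused whole if a number of a shift passes 62.5 or a number of a turn 10.7, either way. A call with a gripper value outside its range is refused whole. OPENING is the opening, from 0 (shut) to 1 (fully open), set as the call begins (- or left out, the last holds). The fingers move at their own pace and stop on an object; FORCE is the grip in N (left out, the last holds). Time passes only in rows, so rows that do not move let the fingers close. It gives the time, the measured TCP pose, the force, the opening and the grip force at its end, in the units of the state.
- r.state(): the state, without advancing time (a new reading comes with each control period).
- r.grab_frame(name): name is "scene" or "top" or "wrist"; returns the picture (420x560x3 uint8, red, green, blue); there is no depth.
- r.get_calibration(name): a dict with "camera_matrix" (3x3 intrinsics, pixels), "k1" (the pictures are not rectified: a ray, as slopes to the right and down, at radius r is drawn at 1 + k1 r^2 times it, then the intrinsics apply), "position" and "rotation" of the camera in the world. Camera axes: x right, y down, z forward; pixel columns grow to the right and rows downward; lengths in m; the calibration is good to about 2 mm. A picture is of the moment at which its call begins: read the wrist's pose just before it. get_calibration takes no time and is no camera call; for the wrist camera it gives the pose at the moment of the call.
- r.finish_job(): hands the job in; it is judged then, once.
The state is a dict: "clock": time; "qpos": joint angles; "dq": joint speeds; "tau": joint torques, N m; "eef_pos": TCP position; "ee_rot": TCP orientation; "contact_force": force on the tool from outside, world axes, zero at the start; "torque": the same for the moment, N m; "gripper_width": finger opening in m; "grip_force": force on a finger pad.
Only numpy, scipy, OpenCV 4.12 (cv2) and the standard library are available. Lean on these libraries where they do the work, as an engineer would, in place of code of your own. Each camera call takes 0.05 s, during which the arm holds its last target. There are 200 camera calls.

## Working session

There is one attempt and no reset: what is moved stays moved. The work goes in short steps, Python scripts to look and compute and a shell command to move; the robot and the scene stay as the last step left them, time stands still between calls to the robot, and variables do not carry over. Pictures are saved under pics/ and viewed, at most 12 in all, crops included, and the job is handed in when it is done.

```bash
mkdir -p pics; cat > h.py <<'E'
import numpy as np,cv2
from plant import r
from scipy.spatial.transform import Rotation as R
def cal(n):
    c=r.get_calibration(n); return np.array(c["camera_matrix"]),c["k1"],np.array(c["position"]),np.array(c["rotation"])
def ray(c,uv):
    K,k,p,Q=c
    if Q.shape==(4,): Q=R.from_quat(Q).as_matrix()
    q=cv2.undistortPoints(np.array([[uv]],float),K,np.array([k,0,0,0,0.]))[0,0]
    d=Q@np.array([q[0],q[1],1]); return p,d/np.linalg.norm(d)
def onplane(c,uv,z):
    p,d=ray(c,uv); return p+d*(z-p[2])/d[2]
def tri(rs):
    A=0;b=0
    for p,d in rs:
        M=np.eye(3)-np.outer(d,d);A=A+M;b=b+M@p
    x=np.linalg.solve(A,b); return x,[np.linalg.norm((np.eye(3)-np.outer(d,d))@(x-p)) for p,d in rs]
def snap(n,f):
    c=cal(n); im=r.grab_frame(n); cv2.imwrite(f"pics/{f}.png",im[:,:,::-1]); return c,im
E
python3 - <<'E'
from h import *
for n in("top","scene"):
    c,im=snap(n,n+"0"); print(n,c)
s=r.state();print(s["eef_pos"],s["ee_rot"],s["clock"],r.pinch_z,s["gripper_width"])
E
```

```text
top (array([[397.37181658,   0.        , 276.2218346 ],
       [  0.        , 397.37181658, 205.73647611],
       [  0.        ,   0.        ,   1.        ]]), -0.025516014737720923, array([ 0.43248133, -0.02091525,  1.01649432]), array([-0.69700266,  0.71305421, -0.06431526,  0.0400566 ]))
scene (array([[491.1879361 ,   0.        , 283.65633856],
       [  0.        , 491.1879361 , 213.09909466],
       [  0.        ,   0.        ,   1.        ]]), -0.04268562009751555, array([-0.285256  ,  0.74989248,  0.79461149]), array([-0.35742001,  0.79936525, -0.44562171,  0.18624561]))
[ 0.27651327 -0.55986261  0.23056779] [ 9.73791624e-01  2.27440528e-01 -2.37176128e-04 -7.89286941e-04] 0.1 0.0187 0.08519187820009039
```

View pics/top0.png

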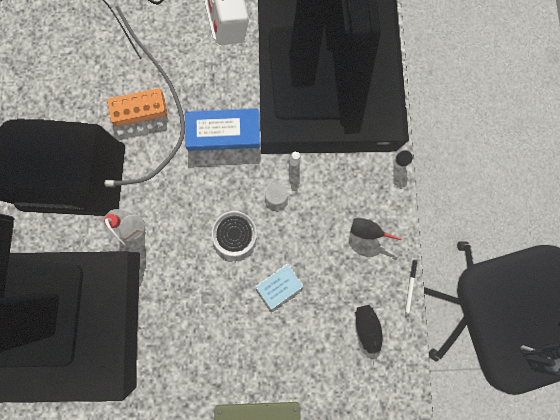

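View pics/scene0.png

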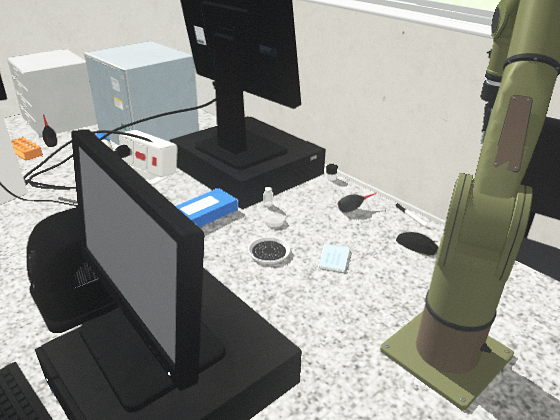

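The top view shows the bulb at about (366,229), the red nozzle tip at (400,239) and the dish at (234,234). In the scene view, the bulb is at (350,203), the tip at (375,193) and the dish at (270,250). The tool can only point down, so I'll pinch the nozzle and let the bulb swing down as I lift.

```bash
cat > m.py <<'E'
from h import *
def red(im,box):
    x0,y0,x1,y1=box; s=im[y0:y1,x0:x1].astype(int); m=(s[...,0]-np.maximum(s[...,1],s[...,2])>45)
    v,u=np.nonzero(m); return np.c_[u+x0,v+y0].astype(float)
def dark(im,box,t=60):
    x0,y0,x1,y1=box; m=(im[y0:y1,x0:x1].max(2)<t).astype(np.uint8)
    n,l,st,ce=cv2.connectedComponentsWithStats(m); k=1+np.argmax(st[1:,4]); v,u=np.nonzero(l==k)
    return np.c_[u+x0,v+y0].astype(float)
E
python3 - <<'E'
from m import *
C={n:cal(n) for n in("top","scene")}
I={n:cv2.imread(f"pics/{n}0.png")[:,:,::-1] for n in C}
B={"top":(340,205,412,262),"scene":(330,183,382,220)}
T={};N={};D={};F={}
for n in C:
    a=red(I[n],B[n]); d=dark(I[n],B[n]); dc=d.mean(0)
    k=np.linalg.norm(a-dc,axis=1); T[n]=a[k.argmax()]; N[n]=a[k.argmin()]; D[n]=dc
    ax=T[n]-dc; ax/=np.linalg.norm(ax); q=(d-dc)@ax; F[n]=dc+ax*q.min()
    print(n,len(a),len(d),"tip",T[n],"root",N[n],"bulb",dc,"foot",F[n])
P={}
for nm,X in(("tip",T),("root",N),("bulb",D),("foot",F)):
    P[nm],e=tri([ray(C[n],X[n]) for n in C]); print(nm,P[nm].round(4),np.round(e,4))
    print('   top plane',onplane(C["top"],X["top"],{"tip":.037,"root":.031,"bulb":.027,"foot":.021}[nm]).round(4))
a=P["tip"]-P["foot"];print(np.linalg.norm(a),np.degrees(np.arctan2(a[1],a[0])),np.degrees(np.arcsin(a[2]/np.linalg.norm(a))))
# dish: dark mat
for n,b in(("top",(205,205,265,262)),("scene",(240,230,300,270))):
    d=dark(I[n],b,110); hull=cv2.convexHull(d.astype(np.float32)); (c,ax,an)=cv2.fitEllipse(hull); print(n,c,ax,onplane(C[n],c,.006).round(4))
s=r.state(); Q=R.from_quat(s["ee_rot"]).as_matrix(); print(Q.round(3))
E
```

```text
top 52 19 tip [401. 239.] root [384. 235.] bulb [372.84210526 237.15789474] foot [365.08827622 236.65063489]
scene 25 6 tip [375. 193.] root [365. 198.] bulb [359.33333333 203.83333333] foot [357.41773218 205.15795115]
tip [ 0.4877 -0.3645  0.0401] [0.0003 0.0003]
   top plane [ 0.4877 -0.3658  0.037 ]
root [ 0.4977 -0.3262  0.0321] [0.0018 0.0018]
   top plane [ 0.4991 -0.3253  0.031 ]
bulb [ 0.4946 -0.2991  0.0233] [0.0003 0.0003]
   top plane [ 0.4946 -0.2978  0.027 ]
foot [ 0.4931 -0.2815  0.0261] [0.0045 0.0045]
   top plane [ 0.4968 -0.2797  0.021 ]
0.08439080328944207 -93.72205570302619 9.600675164754083
top (233.7684783935547, 233.17922973632812) (34.971221923828125, 36.11003112792969) [0.5143 0.052  0.006 ]
scene (268.49652099609375, 250.43727111816406) (18.945846557617188, 33.47813415527344) [0.5138 0.0513 0.006 ]
[[ 0.897  0.443 -0.001]
 [ 0.443 -0.897  0.001]
 [-0.    -0.002 -1.   ]]
```

```bash
python3 - <<'E'
from m import *
C={n:cal(n) for n in("top","scene")}
I={n:cv2.imread(f"pics/{n}0.png")[:,:,::-1] for n in C}
d=dark(I["top"],(340,205,412,240),85); print(len(d),d.min(0),d.max(0),d.mean(0),onplane(C["top"],d.mean(0),.028))
a=red(I["top"],(340,205,412,262)); vx,vy,x,y=cv2.fitLine(a.astype(np.float32),cv2.DIST_L2,0,.01,.01).ravel(); print(vx,vy,x,y)
g=np.array([x,y]); t=onplane(C["top"],g+20*np.array([vx,vy]),.041)-onplane(C["top"],g-20*np.array([vx,vy]),.033)
ang=np.degrees(np.arctan2(t[1],t[0])); print("axis ang",ang, onplane(C["top"],g,.037))
s=r.state(); Q=R.from_quat(s["ee_rot"]).as_matrix()
tip=np.array([.4877,-.3648,.040]); u=np.array([np.cos(np.radians(ang))*.985,np.sin(np.radians(ang))*.985,.17])
gp=tip-.017*u; tcp=gp-[0,0,r.pinch_z]; print(gp,tcp,"tool shift mm",1000*Q.T@(tcp-s["eef_pos"]))
E
```

```text
458 [351. 219.] [383. 239.] [366.44759825 229.65938865] [ 0.51379916 -0.28236688  0.028     ]
0.95923483 0.28261027 391.48077 236.03847
axis ang -108.52252577069524 [ 0.4956665  -0.34218079  0.037     ]
[ 0.49301951 -0.34892241  0.03711   ] [ 0.49301951 -0.34892241  0.01841   ] tool shift mm [287.56667177 -92.86400328 212.28125746]
```

```bash
python3 -m handwheel '[[[36,-11.6,0],0],[[36,-11.6,0],0],[[36,-11.6,0],0],[[36,-11.6,0],0],[[36,-11.6,0],0],[[36,-11.6,0],0],[[36,-11.6,0],0],[[35.5,-11.6,0],0],[[0,0,20],-7.7],[[0,0,20],-7.7],[[0,0,20],-7.7],[[0,0,20],-7.7],[[0,0,20],-7.7],[[0,0,20],-7.5],[[0,0,0],0],[[0,0,0],0]]' 0.5 20
python3 - <<'E'
from m import *
c,im=snap("wrist","w1"); s=r.state(); Q=R.from_quat(s["ee_rot"]).as_matrix(); print(Q.round(3),s["eef_pos"],s["gripper_width"])
a=red(im,(0,0,560,420)); print(len(a),a.min(0),a.max(0))
E
```

```text
clock: 2.1
eef_pos: [0.4938, -0.35, 0.1118]
ee_rot: [0.808, 0.589, 0.0, 0.0]
contact_force: [-0.2, 0.5, -0.3]
gripper_width: 0.0427
grip_force: 0.0
[[ 0.306  0.952  0.001]
 [ 0.952 -0.306 -0.001]
 [-0.     0.001 -1.   ]] [ 0.49407094 -0.3500868   0.11211583] 0.04275339772062396
705 [271. 180.] [285. 246.]
```

View pics/w1.png

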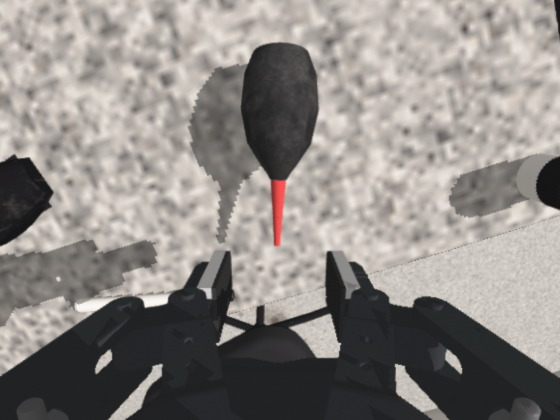

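The wrist view shows the nozzle running from (278,180) to the tip at (277,246), centred between the fingers and aligned with them.

```bash
python3 - <<'E'
from m import *
c=cal("wrist"); s=r.state(); Q=R.from_quat(s["ee_rot"]).as_matrix(); p=s["eef_pos"]
for uv,z in(((277,246),.040),((278.5,181),.033),((280,44),.02)):
    x=onplane(c,uv,z); print(x.round(4),"tool mm",(1000*Q.T@(x-p)).round(1))
print("top tip",(1000*Q.T@(np.array([.4877,-.3648,.040])-p)).round(1))
E
```

```text
[ 0.4875 -0.3673  0.04  ] tool mm [-18.4  -1.1  72.1]
[ 0.5018 -0.3262  0.033 ] tool mm [25.2 -0.1 79.1]
[ 0.5294 -0.2432  0.02  ] tool mm [112.6   0.8  92.1]
top tip [-15.9  -1.7  72.1]
```

```bash
python3 -m handwheel '[[[0,-0.7,24],0],[[0,0,24],0],[[0,0,24],0],[[0,0,14],0],[[0,0,7],0],[[0,0,0],0],[[0,0,0],0]]'; python3 -m handwheel '[[[0,0,0],0],[[0,0,0],0],[[0,0,0],0],[[0,0,0],0],[[0,0,0],0],[[0,0,0],0],[[0,0,0],0],[[0,0,0],0]]' 0 20
python3 - <<'E'
from m import *
snap("wrist","w2")
E
```

```text
clock: 3.02
eef_pos: [0.4934, -0.3499, 0.0191]
ee_rot: [0.808, 0.59, 0.0, 0.001]
contact_force: [0.7, -0.7, 0.6]
gripper_width: 0.0429
grip_force: 0.0
clock: 4.03
eef_pos: [0.4928, -0.3499, 0.0183]
ee_rot: [0.808, 0.59, -0.0, 0.0]
contact_force: [0.5, -1.2, 1.1]
gripper_width: 0.0063
grip_force: 19.6
```

View pics/w2.png

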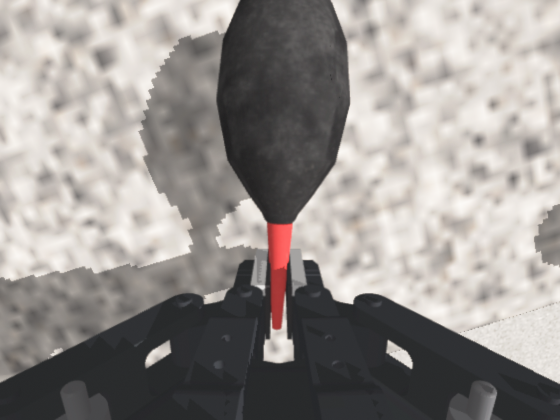

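The nozzle is gripped: the red cone sits between the pads at (278,220–328). I'll lift along an arc about the foot.

```bash
python3 -m handwheel '[[[1,0,-7],0],[[2,0,-7],0],[[3,0,-7],0],[[3,0,-7],0],[[4,0,-7],0],[[5,0,-7],0],[[5,0,-7],0],[[6,0,-7],0],[[0,0,0],0],[[0,0,0],0]]'
python3 - <<'E'
from m import *
c,im=snap("wrist","w3")
c,i2=snap("scene","s3"); cv2.imwrite("pics/c3.png",np.hstack([im[:,:,::-1][::1],cv2.resize(i2[130:260,300:440,::-1],(452,420))])[:, :1012][::1])
x=cv2.imread("pics/c3.png"); cv2.imwrite("pics/c3.png",cv2.resize(x,(790,328)))
E
```

```text
clock: 5.32
eef_pos: [0.5014, -0.3222, 0.0742]
ee_rot: [0.808, 0.59, -0.0, -0.0]
contact_force: [0.0, -0.1, -0.7]
gripper_width: 0.0059
grip_force: 19.7
```

View pics/c3.png

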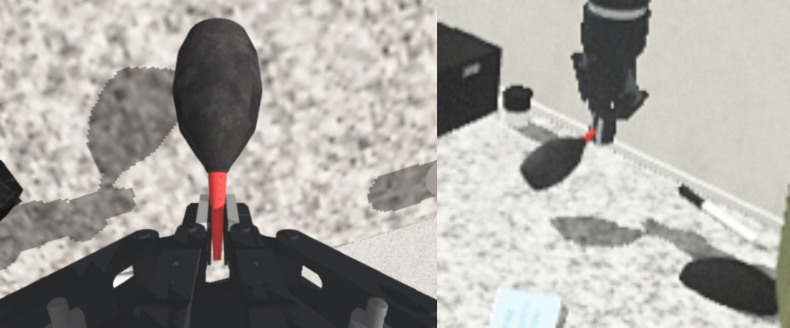

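It lifted nearly rigidly, tilted about 20°, with its shadow detached from it: pad friction is holding the pivot. Bobbing up and down adds inertia to gravity, which should ratchet the bulb downward.

```bash
cat > tilt.py <<'E'
from m import *
import sys
# wrist ray of bulb -> tilt in tool xz plane through grip, plus crops
n=sys.argv[1]
c,im=snap("wrist","w"+n); s=r.state(); Q=R.from_quat(s["ee_rot"]).as_matrix()
cs,i2=snap("scene","s"+n); K,k,p,_=cs; Qs=R.from_quat(cs[3]).as_matrix()
g=np.array(s["eef_pos"])+[0,0,r.pinch_z]
px=K@(Qs.T@(g-[0,0,.04]-p)); u,v=(px[:2]/px[2]).astype(int); u=np.clip(u,70,490);v=np.clip(v,65,355)
x=np.hstack([im[:,:,::-1],cv2.resize(i2[v-65:v+65,u-70:u+70,::-1],(452,420),interpolation=cv2.INTER_CUBIC)])
cv2.imwrite(f"pics/c{n}.png",cv2.resize(x,(790,328)))
# closest approach of the pixel's ray to plane y_tool=0
a=red(im,(150,0,410,420)); 
print("red",len(a),a.min(0) if len(a) else 0,a.max(0) if len(a) else 0,"dark n",)
E
python3 -m handwheel '[[[0,0,-30],0],[[0,0,-40],0],[[0,0,-40],0],[[0,0,40],0],[[0,0,-40],0],[[0,0,40],0],[[0,0,-40],0],[[0,0,40],0],[[0,0,-40],0],[[0,0,40],0],[[0,0,-40],0],[[0,0,0],0],[[0,0,0],0]]'; python3 tilt.py 4
```

```text
clock: 7.05
eef_pos: [0.5013, -0.3222, 0.1841]
ee_rot: [0.808, 0.59, -0.0, -0.0]
contact_force: [-0.3, 1.0, -1.2]
gripper_width: 0.0062
grip_force: 20.9
red 1607 [267. 223.] [290. 320.] dark n
```

View pics/c4.png

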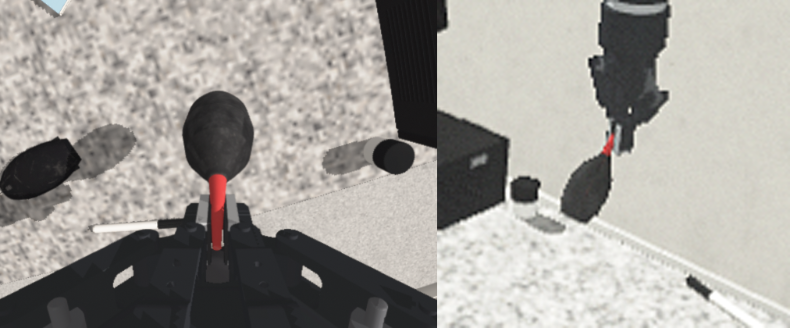

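It works: the axis is now steep, about 55–60°. I'll bob it more.

```bash
python3 -m handwheel '[[[0,0,-55],0],[[0,0,55],0],[[0,0,-55],0],[[0,0,55],0],[[0,0,-55],0],[[0,0,55],0],[[0,0,-55],0],[[0,0,55],0],[[0,0,-55],0],[[0,0,55],0],[[0,0,-55],0],[[0,0,55],0],[[0,0,-55],0],[[0,0,0],0],[[0,0,0],0]]'; python3 tilt.py 5
```

```text
clock: 9.02
eef_pos: [0.5013, -0.322, 0.2393]
ee_rot: [0.808, 0.59, -0.0, 0.0]
contact_force: [0.3, -0.2, -1.7]
gripper_width: 0.0064
grip_force: 20.7
red 1562 [267. 222.] [290. 315.] dark n
```

View pics/c5.png

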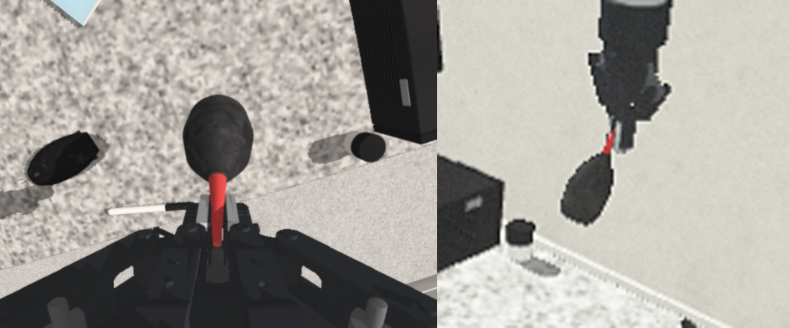

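Little more was gained; it is about 57° elevated. The mat is rubber, so I'll carry the blower over the dish and drag the foot edge there to right it, measuring its pose first.

```bash
python3 -m handwheel '[[[50,-17,0],0],[[50,-17,0],0],[[45,-16,0],0],[[40,-14,0],0],[[35,-12,0],0],[[28,-9.5,0],0],[[20,-7,0],0],[[14,-5,0],0],[[9,-3,0],0],[[6,-2,0],0],[[3,-0.5,0],0],[[0,0,0],0],[[0,0,0],0]]'
cat > pose.py <<'E'
from m import *
import sys
n=sys.argv[1]; c,im=snap("wrist","w"+n); s=r.state(); cs,i2=snap("scene","s"+n); ct,i3=snap("top","t"+n)
Q=R.from_quat(s["ee_rot"]).as_matrix(); p0=np.array(s["eef_pos"]); D=np.array([.514,.0517,.006])
print("tcp",p0.round(4),"dish in tool mm",(1000*Q.T@(D-p0)).round(1))
a=red(im,(200,150,360,420)); print("red",a.min(0),a.max(0))
K,k,p,_=cs; Qs=R.from_quat(cs[3]).as_matrix(); g=p0+[0,0,r.pinch_z-.05]
px=K@(Qs.T@(g-p)); u,v=(px[:2]/px[2]).astype(int); print("scene px",u,v)
u=np.clip(u,70,490);v=np.clip(v,65,355)
x=np.hstack([im[:,:,::-1],cv2.resize(i2[v-65:v+65,u-70:u+70,::-1],(452,420),interpolation=cv2.INTER_CUBIC)])
cv2.imwrite(f"pics/c{n}.png",cv2.resize(x,(790,328)))
d=dark(i2,(u-25,v-25,u+45,v+35),85); print("crop origin",u-70,v-65,"scene dark",len(d),d.min(0),d.max(0),d.mean(0))
E
python3 pose.py 6
```

```text
clock: 10.75
eef_pos: [0.4948, -0.0055, 0.2392]
ee_rot: [0.808, 0.589, -0.0, 0.0]
contact_force: [-0.1, 0.2, -0.8]
gripper_width: 0.0063
grip_force: 19.9
tcp [ 0.4948 -0.0054  0.2392] dish in tool mm [ 60.4   0.9 233.2]
red [267. 223.] [290. 312.]
scene px 290 180
crop origin 220 115 scene dark 1810 [265. 155.] [324. 203.] [289.81657459 173.14254144]
```

View pics/c6.png

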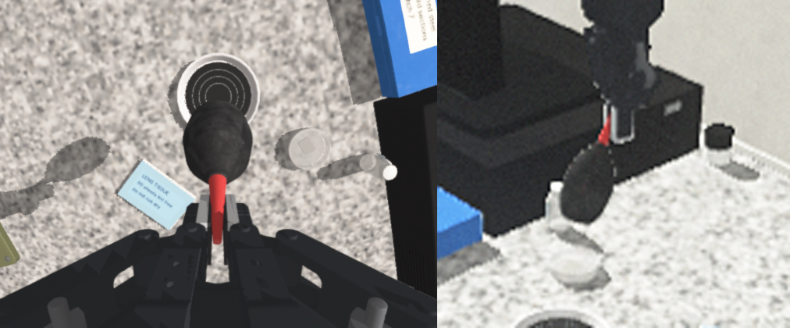

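The bulb shows at wrist px (278,182) and scene px (279,188), with the nozzle root at (278,224) and (287,172). It still leans toward tool +x.

```bash
python3 - <<'E'
from h import *
s=r.state(); Q=R.from_quat(s["ee_rot"]).as_matrix(); p0=np.array(s["eef_pos"]); W=cal("wrist"); S=cal("scene")
P=[]
for w,q in(((278,182),(278.7,188.4)),((278,224),(287,172.5))):
    x,e=tri([ray(W,w),ray(S,q)]); t=1000*Q.T@(x-p0); P.append(t); print(t.round(1),np.round(e,4))
a=P[0]-P[1]; print(np.linalg.norm(a),"angle from vertical",np.degrees(np.arctan2(a[0],a[2])))
f=P[1]+a/np.linalg.norm(a)*83; print("foot",f)
E
```

```text
[31.7  0.  47.8] [0.0013 0.0013]
[15.2 -1.2  7.1] [0.0032 0.0032]
43.89757843016497 angle from vertical 22.16235872543413
foot [46.47989865  1.12247136 83.96177881]
```

```bash
python3 -m handwheel '[[[2,0,20],0],[[2,0,25],0],[[2,0,25],0],[[2,0,22],0],[[2,0,18],0],[[2,0,12],0],[[0,0,8],0],[[0,0,4],0],[[0,0,2],0],[[0,0,0],0],[[0,0,0],0]]'; python3 -m handwheel '[[[0,0,2],0],[[0,0,0],0]]';  python3 -m handwheel '[[[0,0,2],0],[[0,0,0],0]]'; python3 -m handwheel '[[[0,0,2],0],[[0,0,0],0]]'; python3 -m handwheel '[[[0,0,2],0],[[0,0,0],0]]'
```

```text
clock: 12.28
eef_pos: [0.4987, 0.0065, 0.1036]
ee_rot: [0.808, 0.59, 0.0, 0.0]
contact_force: [1.3, 1.6, -1.3]
gripper_width: 0.006
grip_force: 19.9
clock: 12.52
eef_pos: [0.4984, 0.0065, 0.1012]
ee_rot: [0.808, 0.59, -0.0, 0.0]
contact_force: [0.3, -0.1, -1.5]
gripper_width: 0.0061
grip_force: 19.9
clock: 12.78
eef_pos: [0.4984, 0.0065, 0.0991]
ee_rot: [0.808, 0.59, -0.0, -0.0]
contact_force: [-0.0, 0.6, -1.2]
gripper_width: 0.0061
grip_force: 19.9
clock: 13.02
eef_pos: [0.4984, 0.0065, 0.0971]
ee_rot: [0.808, 0.59, -0.0, -0.0]
contact_force: [0.4, -0.3, -0.3]
gripper_width: 0.006
grip_force: 19.9
clock: 13.28
eef_pos: [0.4983, 0.0065, 0.0951]
ee_rot: [0.808, 0.59, -0.0, -0.0]
contact_force: [-0.4, 0.6, -1.4]
gripper_width: 0.006
grip_force: 19.9
```

```bash
for i in 1 2 3; do python3 -m handwheel '[[[0,0,1.5],0],[[0,0,0],0],[[0,0,0],0]]' | egrep 'eef|contact|width'; done; python3 pose.py 7
```

```text
eef_pos: [0.4985, 0.0065, 0.0938]
contact_force: [0.3, -0.1, -1.2]
gripper_width: 0.006
eef_pos: [0.4985, 0.0065, 0.0923]
contact_force: [-0.3, -0.9, -1.5]
gripper_width: 0.0059
eef_pos: [0.4989, 0.0061, 0.0915]
contact_force: [0.1, -0.8, 6.1]
gripper_width: 0.0059
tcp [0.499  0.0061 0.0915] dish in tool mm [48.1  0.3 85.5]
red [267. 223.] [289. 313.]
scene px 285 229
crop origin 215 164 scene dark 637 [260. 223.] [285. 259.] [273.81161695 243.04395604]
```

View pics/c7.png

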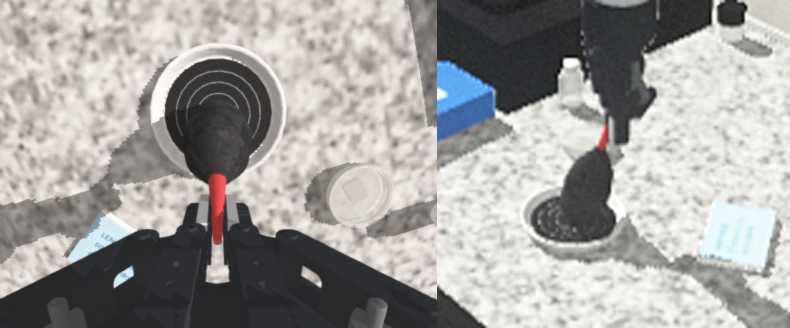

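The foot edge is on the mat with about 7 N. I'll drag along tool +x, following the arc.

```bash
python3 -m handwheel '[[[4,0,-0.8],0],[[4,0,-0.8],0],[[4,0,-0.6],0],[[0,0,0],0]]' | egrep 'eef|contact|width'; python3 -m handwheel '[[[4,0,-0.5],0],[[4,0,-0.4],0],[[4,0,-0.3],0],[[0,0,0],0]]' | egrep 'eef|contact|width';python3 -m handwheel '[[[3,0,-0.1],0],[[3,0,0],0],[[0,0,0],0]]' | egrep 'eef|contact|width'; python3 pose.py 8
```

```text
eef_pos: [0.5025, 0.0186, 0.0931]
contact_force: [0.1, -0.4, 4.3]
gripper_width: 0.0055
eef_pos: [0.5059, 0.0301, 0.0941]
contact_force: [0.3, 0.8, -0.8]
gripper_width: -0.0002
eef_pos: [0.5077, 0.0354, 0.0943]
contact_force: [-0.7, -1.1, -0.1]
gripper_width: -0.0002
tcp [0.5076 0.0352 0.0943] dish in tool mm [17.7  1.1 88.3]
red [267. 222.] [289. 278.]
scene px 274 231
crop origin 204 166 scene dark 649 [253. 226.] [285. 259.] [270.01694915 244.91063174]
```

View pics/c8.png

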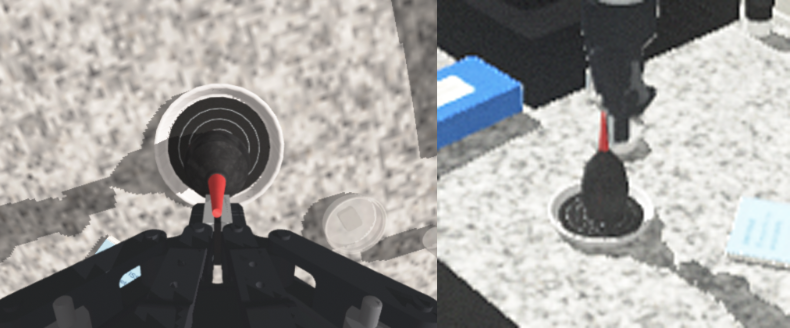

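The nozzle slipped out in front of the shut fingers and the blower now appears to be standing, nearly upright. I'll check its tilt.

```bash
cat > up.py <<'E'
from m import *
import sys
ct,it=snap("top","tt"+sys.argv[1]); cs,isc=snap("scene","ss"+sys.argv[1]); cw=cal("wrist"); iw=r.grab_frame("wrist")
s=r.state(); Q=R.from_quat(s["ee_rot"]).as_matrix(); p0=np.array(s["eef_pos"])
a=red(isc,(250,180,320,260)); b=red(iw,(150,100,420,420)); t=red(it,(205,190,275,262))
for nm,c,q in(("scene",cs,a),("wrist",cw,b),("top",ct,t)):
    if not len(q): print(nm,"none"); continue
    lo=q[q[:,1]<=q[:,1].min()+.5].mean(0); hi=q[q[:,1]>=q[:,1].max()-.5].mean(0)
    tip,root=(hi,lo) if nm=="wrist" else (lo,hi)
    print(nm,len(q),"tip",tip,"root",root,"world tip@.133",onplane(c,tip,.133).round(4),"root@.089",onplane(c,root,.089).round(4))
    if nm=="wrist": W=(tip,root)
    if nm=="scene": S=(tip,root)
try:
  for i in(0,1):
    x,e=tri([ray(cw,W[i]),ray(cs,S[i])]); print(("tip","root")[i],x.round(4),np.round(e,4),"tool",(1000*Q.T@(x-p0)).round(1))
except Exception as e: print(e)
E
python3 up.py a
```

```text
scene 45 tip [269.5 210. ] root [270. 225.] world tip@.133 [0.5135 0.0489 0.133 ] root@.089 [0.5103 0.0496 0.089 ]
wrist 958 tip [277.5 279. ] root [278. 222.] world tip@.133 [0.5112 0.048  0.133 ] root@.089 [0.5133 0.0541 0.089 ]
top none
tip [0.5118 0.0495 0.1346] [0.0008 0.0008] tool [ 15.2  -0.4 -40.3]
root [0.5119 0.0514 0.0879] [0.0026 0.0026] tool [17.  -0.8  6.3]
```

The tip is at (0.512, 0.050, 0.135) and the root is directly below it. So the blower stands upright within about 2°, some 3 mm from the dish centre. Now I'll back away.

```bash
python3 -m handwheel '[[[-2,0,0],0],[[-4,0,0],0],[[-8,0,0],0],[[-14,0,0],0],[[-20,0,0],0],[[-25,0,0],0],[[-20,0,-15],0],[[0,0,-30],0],[[0,0,-30],0],[[0,0,-10],0],[[0,0,0],0],[[0,0,0],0],[[0,0,0],0],[[0,0,0],0]]'; python3 up.py b; python3 - <<'E'
import cv2
a=cv2.imread("pics/ssb.png")[140:300,200:400];b=cv2.imread("pics/ttb.png")[130:330,150:400]
cv2.imwrite("pics/fin.png",cv2.hconcat([cv2.resize(a,(400,320)),cv2.resize(b,(400,320))]))
E
```

```text
clock: 17.98
eef_pos: [0.4789, -0.0533, 0.1787]
ee_rot: [0.807, 0.59, -0.0, -0.0]
contact_force: [0.7, 0.3, 0.6]
gripper_width: -0.0
grip_force: 0.0
scene 46 tip [270.5 210. ] root [270.5 225. ] world tip@.133 [0.5118 0.0469 0.133 ] root@.089 [0.5095 0.0486 0.089 ]
wrist none
top 9 tip [231. 229.] root [232.5 233. ] world tip@.133 [0.5135 0.0489 0.133 ] root@.089 [0.5081 0.0489 0.089 ]
name 'W' is not defined
```

View pics/fin.png

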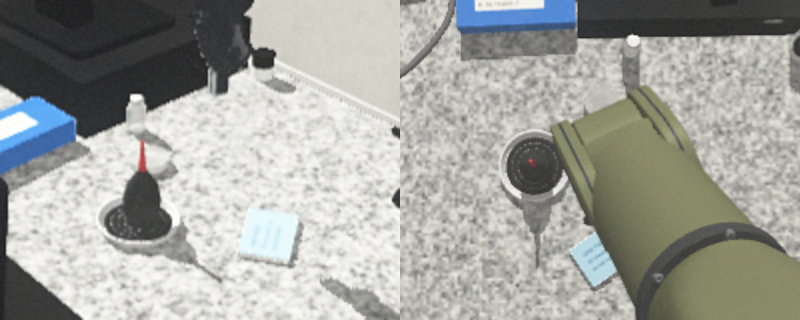

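The blower stands upright on its own in the dish, with the red nozzle at left-panel (142,155) and centred in the top view at (532,162). The other things look undisturbed and the arm is clear.

```bash
python3 -c "
from plant import r
print(r.finish_job())"
```

```text
the job is handed in; nothing more can be done
None
```

The air blower is standing upright by itself in its parking dish, about 3 mm off centre, and the job was handed in at about 18 s; the nozzle slipped out of the fingers as the foot came down, and nothing else on the bench looks disturbed.

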